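# Set up the doming station with the heavier punch

### The arm

A 6-joint arm with a two-finger parallel gripper is mounted at the origin on the work surface. World frame = base frame: x ahead of the robot, y to its left, z up, the work surface at z = 0. Lengths are in m, angles in rad, forces in N, time in s.
With the tool pointing down it reaches from about 0.375 to 0.975 m from the base axis. Payload 3.8 kg.
Tool frame: the origin (TCP) lies at the very end of the fingers, on their centre line; the grasp point (between the pads) lies 19 mm behind it; z points along the fingers, y is the line along which they close (so a half turn about z gives the same grasp; the last joint's range is limited). The gripper opens to 85 mm and grips with 20 to 120 N. Pads are 22 mm wide; open, the fingers measure 114 mm over their backs; the gripper's body (76 mm by 85 mm) begins 54 mm behind the grasp point. The pads swing forward as they close: fully open they stand 13 mm farther back than shut.
Start: joints at [-1.303, 0.264, 1.604, -0, 1.274, -0.037], TCP at [0.203, -0.644, 0.231] pointing down, gripper open.
Joint ranges: [-2.63, 2.63], [-0.94, 2.18], [0.31, 2.57], [-1.31, 4.45], [0, 2.66], [-2.55, 2.55]. Speed limits (rad/s): [2.57, 2.57, 3.14, 3.14, 3.14, 3.14].

### API

Orientations are given as a rotation vector (axis times angle).
In Python, from workcell import bot gives the robot as it stands.
- The arm moves only by the shell command python3 -m creep 'ROWS' [FORCE]. ROWS is JSON, a list of rows, each a list of 5 numbers: the shift along the tool's x, y, z in units of 0.05 m (1.0 is 0.05 m), then the turn about the tool's z in units of 0.1 rad (1.0 is 0.1 rad), then the opening, from 0 (shut) to 1 (fully open). In form: [[tx, ty, tz, spin, hand], ...]. A call has 1 to 20 rows; each row shifts and turns the commanded pose from where the row before left it, along the tool's axes as they then stand; what a row does not reach is not made up. A row lasts 1/8 s, in which the tool goes at most 62.5 mm and 10.7 degrees, less where a joint would pass 70% of its speed; a pose out of reach is approached as far as the arm can. A call with a number of a shift or a turn outside -1 to 1 is refused whole. A call with a gripper value outside its range is refused whole. The fingers move at their own pace and stop on an object; FORCE is the grip in N (left out, the last holds). Time passes only in rows, so rows that do not move let the fingers close. It gives the time, the measured TCP pose, the force, the opening and the grip force at its end, in the units of the state.
- bot.read_state(): the state, without advancing time (a new reading comes with each control period).
- bot.read_camera(name): name is "side" or "top"; returns a dict with "pixels" (400x640x3 uint8, red, green, blue), "vfov" (degrees; the focal length in pixels is half the picture's height over the tangent of half this angle, whatever the lens; pixels are square), "cx", "cy" (the principal point, pixels), "dist_coeffs" ([k1, k2, p1, p2, k3] as OpenCV has them; the pictures are not rectified), "world_to_cam" (4x4, takes a point from world to camera coordinates). Camera axes: x right, y down, z forward; pixel columns grow to the right and rows downward; lengths in m; the calibration is good to about 2 mm. A picture is of the moment at which its call begins. There is no depth.
- bot.finish_job(): hands the job in; it is judged then, once.
Trained networks look in a picture, given as the dict that the camera call returned (one of the last four; its "shot" number tells which), for a name from the list of things; names that differ only in an ending like _2 or _b are one class to them, and where a whole thing is asked for, a point or a joint stands for the part that bears it (a point fixed in the world has none). Each returns a list of dicts, best first, with "score" (0 to 1); they miss things now and then, are a little off and sometimes report something else, mostly with a low value. They report only what shows in the picture. A call takes as long as a camera call. They do not tell look-alikes from the thing itself.
- bot.look_for(target, picture): "bbox" ([left, top, right, bottom] in pixels, round what is visible of it).
- bot.regions_of(target, picture): "mask" (400x640 bool, what is visible of it) and "bbox" ([left, top, right, bottom] in pixels, round what is visible of it).
The state is a dict: "time": time; "q": joint angles; "joint_vel": joint speeds; "joint_torque": joint torques, N m; "tool_pos": TCP position; "tcp_rot": TCP orientation; "wrist_force": force on the tool from outside, world axes, zero at the start; "torque": the same for the moment, N m; "width": opening from 0.0 (shut) to 1.0 (fully open); "grip_force": force on a finger pad.
Only numpy, scipy, OpenCV 4.12 (cv2) and the standard library are available. Lean on these libraries where they do the work, as an engineer would, in place of code of your own. Each camera call takes 0.05 s, during which the arm holds its last target. There are 200 camera calls.

### The job

Set up the doming station: plug the steel doming block by its square tang fully home in the bench holder and let go of it. Then find the solid one of the two look-alike punches: lift the left-hand one (left as the robot sees it) clear of the wooden rack, feel its weight and stand it back in its pocket, then lift the right-hand one clear. Finish while holding the heavier punch still and upright, head down, centred over the cup of the doming block about 2 cm above it and touching nothing but the gripper, with the lighter punch standing in the rack and everything else on the bench left alone.

Things in the scene. Friction and masses are not known exactly. Their poses are not given: they have to be found in the camera images.
- die: loose steel doming block, 0.65 kg, standing on its tang: square body 54 x 54 x 30 mm with a round cup in its top; under it, centred, a square tang 28 x 28 mm, 16 mm long. Origin: centre of the tang's underside; x, y square to the faces, z up; body spans 16 to 46 mm above the origin. Quarter turns fit alike. Grip two parallel faces of the body from above, about 38 mm above the origin.
- cup (a point): on the doming block: centre of the cup's mouth, in the plane of the block's top face, 46 mm above the block's origin. The cup is 41 mm across and 12 mm deep.
- holder: grey cast bench holder fixed to the bench (elsewhere and turned each run), 100 x 100 x 30 mm, with the square socket in the middle of its top. Origin: centre of its underside; x and y are square to the socket's sides.
- socket (a point): centre of the mouth of the square socket, on the holder's top face, 30 mm above the bench. The socket is 30 x 30 mm (1 mm of play on each side), 22 mm deep, with a 2 mm lead-in. Fully home, the block's body rests on the holder's top face and the block's origin lies 16 mm below this point.
- rack: wooden punch rack fixed to the bench (elsewhere and turned up to 20 degrees each run), 80 x 170 x 24 mm, long along its y, with two round pockets 38 mm across, 16 mm deep, 84 mm apart. Origin: centre of its underside; its y axis runs from the right-hand pocket to the left-hand one.
- pocket_left (a point): centre of the floor of the left-hand pocket (larger y), 8 mm above the bench. The rack's top is 16 mm above this.
- pocket_right (a point): centre of the floor of the right-hand pocket (smaller y), 8 mm above the bench.
- punch_a: either of two look-alike steel doming punches, one solid (0.38-0.46 kg), one hollow (0.11-0.17 kg); the pocket the heavier one stands in varies. 110 mm tall, standing head down: head 34 mm across up to 36 mm (flat below), cone to 44 mm, then round shank 18 mm across. Origin: centre of the head's underside, z up the shank. Grip the shank about 85 mm above the origin.
- punch_b: either of two look-alike steel doming punches, one solid (0.38-0.46 kg), one hollow (0.11-0.17 kg); the pocket the heavier one stands in varies. 110 mm tall, standing head down: head 34 mm across up to 36 mm (flat below), cone to 44 mm, then round shank 18 mm across. Origin: centre of the head's underside, z up the shank. Grip the shank about 85 mm above the origin.
- pliers_1: bystander, leave alone: pliers with red-sleeved handles, 145 mm long
- pliers_2: bystander, leave alone: second pliers with red-sleeved handles, 145 mm long
- rubber_block: bystander, leave alone: black rubber block, 60 x 90 x 22 mm
- jar: bystander, leave alone: small amber glass jar with black lid, 50 across, 60 high
- finger_ring: bystander, leave alone: brass finger ring lying flat, 24 across, 6 high
- brush: bystander, leave alone: bench brush lying down
- ring_clamp: bystander, leave alone: wooden ring clamp lying down, 114 long, 18 high
There are look-alikes about, which are no part of the job. There is more than one size of the holder; the job needs the middle-sized.

How it is judged:
On the way, in this order (a step that is already met when the one before it is completed fails the run):
1. the doming block is plugged fully home in the bench holder and let go (horizontal distance between die and socket below 0.003 m and z of die in the frame of socket below -0.0135 m and angle between die's own z axis and vertical below 0.05 rad and contact force between die and the fingers below 0.05 N), for 0.2 s.
2. the left-hand punch is lifted clear of the rack by the fingers while the other stands in the right-hand pocket ((((z of punch_a in the frame of pocket_left above 0.02 m and contact force between punch_a and the fingers above 0.5 N and contact force between punch_a and rack below 0.05 N) and (distance between punch_b and pocket_right below 0.006 m and angle between punch_b's own z axis and vertical below 0.12 rad)) or ((z of punch_b in the frame of pocket_left above 0.02 m and contact force between punch_b and the fingers above 0.5 N and contact force between punch_b and rack below 0.05 N) and (distance between punch_a and pocket_right below 0.006 m and angle between punch_a's own z axis and vertical below 0.12 rad)))), for 0.2 s.
3. the right-hand punch is lifted clear of the rack by the fingers while the other stands back in the left-hand pocket ((((z of punch_a in the frame of pocket_left above 0.02 m and contact force between punch_a and the fingers above 0.5 N and contact force between punch_a and rack below 0.05 N) and (distance between punch_b and pocket_left below 0.006 m and angle between punch_b's own z axis and vertical below 0.12 rad)) or ((z of punch_b in the frame of pocket_left above 0.02 m and contact force between punch_b and the fingers above 0.5 N and contact force between punch_b and rack below 0.05 N) and (distance between punch_a and pocket_left below 0.006 m and angle between punch_a's own z axis and vertical below 0.12 rad)))), for 0.2 s.
At the end, for the whole second after the job is handed in: Heavier punch gripped, still, upright within 7 deg, underside within 10 mm of the cup's axis and 8 to 45 mm above the block's top, touching only the fingers; block let go, home within 2.5 mm depth, 3 mm sideways, 3 deg; lighter punch let go in a pocket within 6 mm, 7 deg (all of step 1 and ((distance between punch_b and pocket_left below 0.006 m and angle between punch_b's own z axis and vertical below 0.12 rad) or (distance between punch_b and pocket_right below 0.006 m and angle between punch_b's own z axis and vertical below 0.12 rad)) and contact force between punch_b and the fingers below 0.05 N and contact force between punch_a and the fingers above 1 N and horizontal distance between punch_a and cup below 0.01 m and z of punch_a in the frame of cup between 0.008 and 0.045 m and angle between punch_a's own z axis and vertical below 0.12 rad and linear speed of punch_a below 0.02 m/s and contact force between punch_a and die below 0.05 N and contact force between punch_a and holder below 0.05 N); the arm keeps its last pose, push and grip.
It fails at once if a bystander is moved more than 30 mm (distance of any of pliers_1, pliers_2, rubber_block, jar, finger_ring, brush, ring_clamp from where it was at the start of the episode above 0.03 m).
It fails at once if a punch is tipped over (more than 40 degrees) (angle between any of punch_a, punch_b's own z axis and vertical above 0.7 rad).
It also fails if it takes over 67 s, if anything falls off the work surface, if the arm or the gripper's body presses on something with over 40 N, if the wrist force passes 120 N, or if a joint passes its speed limit or range.

## Working session

There is one attempt and no reset: what is moved stays moved. The work goes in short steps, Python scripts to look and compute and a shell command to move; the robot and the scene stay as the last step left them, time stands still between calls to the robot, and variables do not carry over. Pictures are saved under pics/ and viewed, at most 12 in all, crops included, and the job is handed in when it is done.

```bash
mkdir -p pics; ls
cat > h.py <<'E'
import numpy as np,cv2
from workcell import bot
def K(p):
    f=200/np.tan(np.radians(p['vfov'])/2); return np.array([[f,0,p['cx']],[0,f,p['cy']],[0,0,1]])
def ray(p,uv):
    d=cv2.undistortPoints(np.array([[uv]],float),K(p),np.array(p['dist_coeffs'],float))[0,0]
    T=np.array(p['world_to_cam']);R=T[:3,:3];o=-R.T@T[:3,3];v=R.T@np.array([d[0],d[1],1]);return o,v
def onz(p,uv,z):
    o,v=ray(p,uv);return o+v*(z-o[2])/v[2]
def proj(p,P):
    T=np.array(p['world_to_cam']);r=cv2.Rodrigues(T[:3,:3])[0]
    return cv2.projectPoints(np.array(P,float).reshape(-1,3),r,T[:3,3],K(p),np.array(p['dist_coeffs'],float))[0][:,0]
def tri(p1,a,p2,b):
    o1,v1=ray(p1,a);o2,v2=ray(p2,b);v1/=np.linalg.norm(v1);v2/=np.linalg.norm(v2)
    s=np.linalg.lstsq(np.c_[v1,-v2],o2-o1,rcond=None)[0];A=o1+s[0]*v1;B=o2+s[1]*v2
    return (A+B)/2,np.linalg.norm(A-B)
def save(n,p,box=None,k=1):
    im=p['pixels'][:,:,::-1]
    if box is not None: l,t,r,b=box; im=im[t:b,l:r]
    cv2.imwrite('pics/'+n,cv2.resize(im,None,fx=k,fy=k,interpolation=cv2.INTER_CUBIC))
E
python3 - <<'E'
from h import *
np.set_printoptions(precision=3,suppress=True)
print(bot.read_state())
P={}
for c in ['top','side']:
    p=bot.read_camera(c);P[c]=p;save(c+'0.png',p)
    T=np.array(p['world_to_cam']);print(c,-T[:3,:3].T@T[:3,3],p['vfov'],p['dist_coeffs'])
    for n in ['die','cup','holder','socket','rack','punch_a','pocket_left']:
        for d in bot.look_for(n,p): print(n,round(d['score'],2),np.round(d['bbox']))
E
```

```text
pics
{'time': 0.0, 'q': array([-1.303,  0.265,  1.605,  0.   ,  1.274, -0.037]), 'joint_vel': array([-0.001,  0.002,  0.001,  0.   ,  0.002, -0.001]), 'joint_torque': array([ -0.003, -51.512, -36.732,  -0.001,   0.013,   0.   ]), 'tool_pos': array([ 0.202, -0.643,  0.23 ]), 'tcp_rot': array([-3.103, -0.477,  0.   ]), 'wrist_force': array([ 0.087,  0.496, -0.99 ]), 'torque': array([-0.022,  0.034, -0.011]), 'grip_force': 0.0, 'width': 0.9999663174741648}
top [ 0.452 -0.025  1.189] 55.89111832105652 [-0.036  0.     0.     0.     0.   ]
die 0.55 [380. 201. 399. 220.]
cup 0.73 [383. 203. 398. 215.]
cup 0.54 [350. 102. 374. 147.]
holder 0.92 [411. 170. 466. 218.]
holder 0.91 [290. 168. 328. 206.]
holder 0.69 [343. 174. 362. 198.]
socket 0.83 [410. 170. 462. 218.]
socket 0.74 [291. 167. 328. 204.]
socket 0.58 [343. 177. 365. 202.]
rack 0.73 [411. 138. 428. 151.]
rack 0.67 [208. 174. 266. 207.]
rack 0.26 [348. 104. 373. 148.]
punch_a 0.73 [211. 182. 227. 193.]
punch_a 0.66 [205. 169. 268. 206.]
pocket_left 0.63 [208. 172. 269. 206.]
pocket_left 0.16 [412. 137. 430. 148.]
side [0.447 1.065 1.088] 42.323317602695816 [0.005 0.    0.    0.    0.   ]
die 0.81 [318. 162. 336. 177.]
cup 0.36 [277. 209. 321. 243.]
holder 0.84 [293. 123. 338. 163.]
holder 0.82 [277. 208. 320. 244.]
holder 0.63 [287. 183. 319. 208.]
socket 0.85 [292. 185. 318. 206.]
socket 0.69 [281. 210. 324. 246.]
socket 0.69 [295. 126. 340. 160.]
socket 0.63 [272. 258. 321. 320.]
socket 0.5 [284. 267. 301. 301.]
socket 0.38 [294. 248. 309. 276.]
rack 0.71 [273. 261. 320. 320.]
punch_a 0.7 [284. 269. 298. 304.]
punch_a 0.51 [296. 248. 308. 277.]
pocket_left 0.72 [270. 257. 318. 316.]
pocket_left 0.27 [292. 246. 311. 278.]
```

View pics/top0.png

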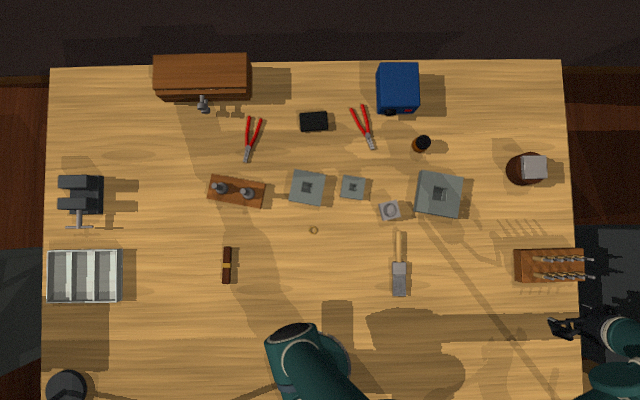

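View pics/side0.png

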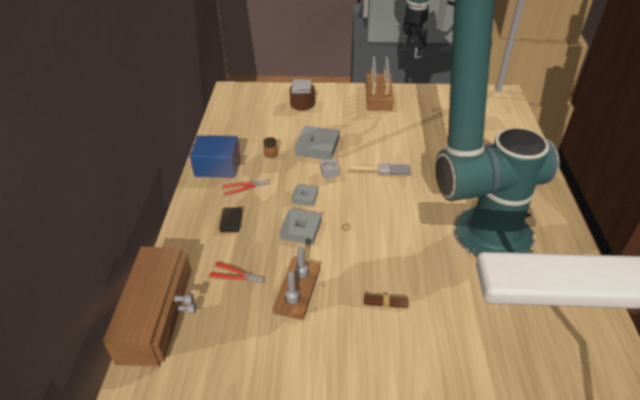

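The top view shows three grey holders: big (440,193), middle (307,187) and small (353,187). The middle one fits by size, to be checked in mm. The loose die is at (390,209), and the rack with its punches is at (237,190). Next come silhouette fits in both views, plus an enlarged crop.

```bash
cat > fit.py <<'E'
from h import *
from scipy.optimize import minimize
U=6
def soft(p,polys):
    m=np.zeros((400*U,640*U),np.uint8)
    for q in polys:
        h=cv2.convexHull(q.astype(np.float32))[:,0]
        cv2.fillPoly(m,[np.round((h+.5)*U-.5).astype(np.int32)],255)
    return cv2.resize(m,(640,400),interpolation=cv2.INTER_AREA)/255.
def box(x,y,yaw,z0,z1,a,b):
    c,s=np.cos(yaw),np.sin(yaw)
    return np.array([[x+c*i*a/2-s*j*b/2,y+s*i*a/2+c*j*b/2,z] for i in(-1,1) for j in(-1,1) for z in(z0,z1)])
def cyl(x,y,r,z0,z1):
    t=np.linspace(0,2*np.pi,24,endpoint=False)
    return np.array([[x+r*np.cos(a),y+r*np.sin(a),z] for a in t for z in(z0,z1)])
def fit(model,x0,step,pm):
    def cost(v):
        return sum(np.abs(soft(p,[proj(p,b) for b in model(v)])-m).sum()/max(m.sum(),1) for p,m in pm)
    best=None
    for k in range(2):
        s=np.vstack([x0]+[np.array(x0)+np.eye(len(x0))[i]*step[i] for i in range(len(x0))])
        r=minimize(cost,x0,method='Nelder-Mead',options=dict(initial_simplex=s,xatol=1e-4,fatol=1e-4,maxiter=250));x0=r.x
    return r.x,r.fun
def mask(n,p,uv):
    for d in bot.regions_of(n,p):
        l,t,r,b=d['bbox']
        if l-2<=uv[0]<=r+2 and t-2<=uv[1]<=b+2: return d['mask'].astype(float),d['score']
    return None,0
E
python3 - <<'E'
from fit import *
import pickle
np.set_printoptions(precision=4,suppress=True)
T=bot.read_camera('top');S=bot.read_camera('side')
im=np.zeros((600,800,3),np.uint8)
a=cv2.resize(T['pixels'][160:228,200:400],(800,272),interpolation=cv2.INTER_CUBIC);im[:272]=a
b=cv2.resize(S['pixels'][120:320,265:345],None,fx=1.6*1,fy=1.6,interpolation=cv2.INTER_CUBIC)
im[275:275+320,:b.shape[1]]=b
c=cv2.resize(S['pixels'][240:320,265:345],(320,320),interpolation=cv2.INTER_CUBIC);im[275:595,140:460]=c
c=cv2.resize(T['pixels'][175:225,370:420],(320,320),interpolation=cv2.INTER_CUBIC);im[275:595,470:790]=c
cv2.imwrite('pics/crop1.png',im[:,:,::-1])
for n,ut,us,sz in [('holder',(307,187),(301,226),.1),('holder',(353,187),(305,195),.07),('holder',(440,193),(318,142),.13)]:
    mt,s1=mask(n,T,ut);ms,s2=mask(n,S,us)
    if mt is None or ms is None: print(n,ut,'missing',s1,s2);continue
    g=onz(T,ut,.03)
    x,f=fit(lambda v:[box(v[0],v[1],v[2],v[3]-.03,v[3],v[4],v[4])],[g[0],g[1],-.15,.03,sz],[.01,.01,.1,.01,.01],[(T,mt),(S,ms)])
    print(n,ut,'x y yaw ztop size',x,f)
mt,s1=mask('die',T,(390,210));ms,s2=mask('die',S,(328,169));print(s1,s2)
g=onz(T,(390,210),.046)
if mt is not None and ms is not None:
  for y0 in(.1,.5): print('die',fit(lambda v:[box(v[0],v[1],v[2],v[3]-.03,v[3],.054,.054)],[g[0],g[1],y0,.046],[.01,.01,.2,.01],[(T,mt),(S,ms)]))
mt,s1=mask('rack',T,(237,190));ms,s2=mask('rack',S,(296,289));print(s1,s2)
g=onz(T,(237,190),.024)
if mt is not None and ms is not None: print('rack',fit(lambda v:[box(v[0],v[1],v[2],0,v[3],.08,.17),],[g[0],g[1],-.2,.024],[.01,.01,.1,.01],[(T,mt),(S,ms)]))
for ut,us in [((221,187),(292,286)),((247,192),(302,262))]:
    mt,s1=mask('punch_a',T,ut);ms,s2=mask('punch_a',S,us);print(s1,s2)
    if mt is None or ms is None: continue
    g=onz(T,ut,.1)
    print('punch',fit(lambda v:[cyl(v[0],v[1],.017,v[2]-.086,v[2]-.074),np.r_[cyl(v[0],v[1],.017,v[2]-.074,v[2]-.074),cyl(v[0],v[1],.009,v[2]-.066,v[2]-.066)],cyl(v[0],v[1],.009,v[2]-.07,v[2])],[g[0],g[1],.118],[.01,.01,.01],[(T,mt),(S,ms)]))
E
```

```text
holder (307, 187) x y yaw ztop size [ 0.5586  0.0094 -0.2083  0.0306  0.099 ] 0.06349478509807058
holder (353, 187) x y yaw ztop size [ 0.5567 -0.1345 -0.1836  0.0246  0.0649] 0.15112247797669792
holder (440, 193) x y yaw ztop size [ 0.5304 -0.4032 -0.1989  0.0315  0.1331] 0.08502792606080457
0.74 0.89
die (array([ 0.4842, -0.2418,  0.2388,  0.046 ]), np.float64(0.15603309330828724))
die (array([ 0.4846, -0.2417,  0.236 ,  0.0459]), np.float64(0.1525868001912561))
0.87 0.67
rack (array([ 0.5526,  0.2289, -0.2063,  0.0191]), np.float64(0.7433655869590396))
0.57 0.5
punch (array([0.5612, 0.2703, 0.1107]), np.float64(0.36741653693889087))
0.65 0.85
punch (array([0.5434, 0.186 , 0.1079]), np.float64(0.2999106898967946))
```

View pics/crop1.png

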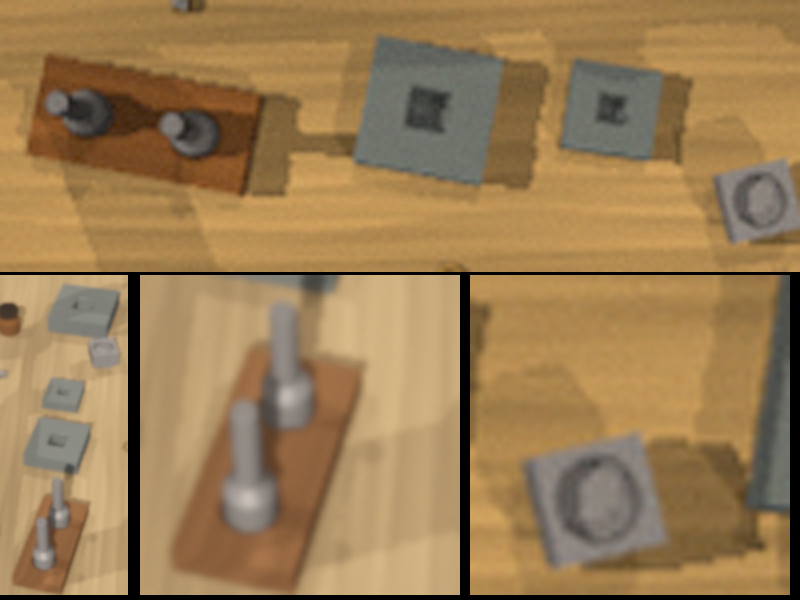

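Crop: the middle holder measures 99 mm with its top at 31 mm, so it is the one described (the others are 65 and 133 mm). The die has its cup up, with its top at 46 mm. The rack and punches agree with each other, with pockets at (0.561,0.270) and (0.544,0.187). Next is a helper for row totals.

```bash
cat > go.py <<'E'
import sys,numpy as np
from workcell import bot
from scipy.spatial.transform import Rotation as Ro
s=bot.read_state();R=Ro.from_rotvec(s['tcp_rot']).as_matrix();p=s['tool_pos']
psi=np.arctan2(R[1,1],R[0,1])
np.set_printoptions(precision=4,suppress=True)
print('t',round(s['time'],2),'tcp',p,'psi',round(psi,4),'tilt',np.round(R[:2,2],4),'w',round(s['width'],3),'grip',round(s['grip_force'],1),'F',s['wrist_force'],'q6',round(s['q'][5],2))
if len(sys.argv)>1:
    x,y,z,ps=map(float,sys.argv[1:5])
    d=np.array([x-p[0],y-p[1]]);tx=np.array([-np.sin(ps),np.cos(ps)]);ty=np.array([np.cos(ps),np.sin(ps)])
    print('spin units',round((psi-ps)/.1,3),'| then shift units tx ty tz',np.round([d@tx/.05*1,d@ty/.05,(p[2]-z)/.05],3))
    tx2=np.array([-np.sin(psi),np.cos(psi)]);ty2=np.array([np.cos(psi),np.sin(psi)])
    print('shift units before spin',np.round([-(d@-tx2)/.05,d@ty2/.05],3))
E
python3 go.py 0.4843 -0.2418 0.12 -1.334
```

```text
t 1.6 tcp [ 0.2025 -0.6439  0.2313] psi -1.266 tilt [-0. -0.] w 1.0 grip 0.0 F [0.1453 0.2288 0.9853] q6 -0.04
spin units 0.68 | then shift units tx ty tz [ 7.364 -6.496  2.226]
shift units before spin [ 7.789 -5.98 ]
```

```bash
python3 -m creep '[[0,0,0,0.68,1],[0.526,-0.464,0,0,1],[0.526,-0.464,0,0,1],[0.526,-0.464,0,0,1],[0.526,-0.464,0,0,1],[0.526,-0.464,0.2,0,1],[0.526,-0.464,0.2,0,1],[0.526,-0.464,0.2,0,1],[0.526,-0.464,0.2,0,1],[0.526,-0.464,0.2,0,1],[0.526,-0.464,0.2,0,1],[0.526,-0.464,0.2,0,1],[0.526,-0.464,0.2,0,1],[0.526,-0.464,0.2,0,1],[0.526,-0.464,0.2,0,1],[0,0,0,0,1],[0,0,0,0,1]]' 60; python3 go.py 0.4843 -0.2418 0.016 -1.334
python3 - <<'E'
from h import *
p=bot.read_camera('side');save('s1.png',p,(250,90,410,210),5)
p=bot.read_camera('top')
E
```

```text
time: 3.72
tool_pos: [0.4843, -0.2421, 0.1315]
tcp_rot: [3.119, 0.372, -0.0]
wrist_force: [0.0, -0.6, 1.3]
width: 1.004
grip_force: 0.0
t 3.73 tcp [ 0.4843 -0.2421  0.1315] psi -1.3334 tilt [-0.     -0.0006] w 1.004 grip 0.0 F [ 0.0404 -0.5573  1.3242] q6 0.82
spin units 0.006 | then shift units tx ty tz [ 0.002 -0.006  2.311]
shift units before spin [ 0.002 -0.006]
```

View pics/s1.png

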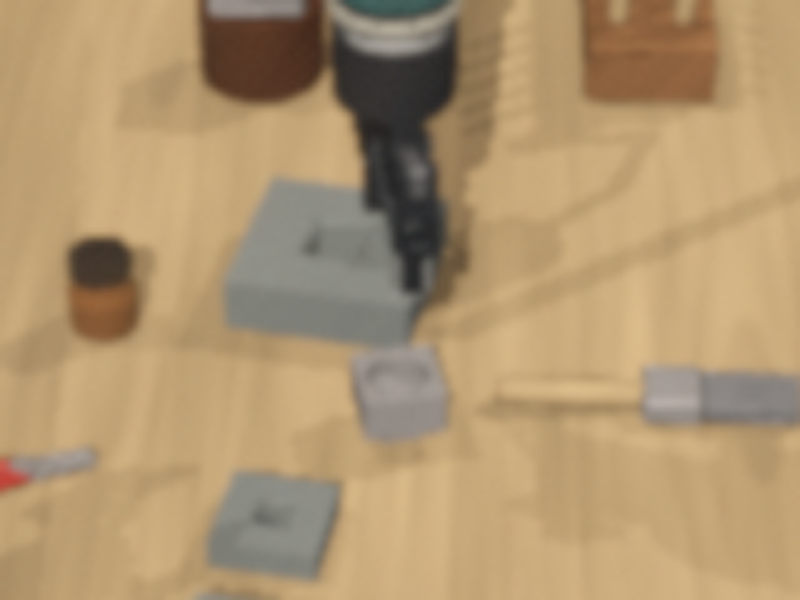

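The view shows the fingers above and behind the die (crop 400,390), free of the large holder and the brush. Now I descend and grip.

```bash
python3 -m creep '[[0,0,0.5,0,1],[0,0,0.5,0,1],[0,0,0.4,0,1],[0,0,0.4,0,1],[0,0,0.3,0,1],[0,0,0.2,0,1],[0,0,0,0,1],[0,0,0,0,0.5],[0,0,0,0,0.3],[0,0,0,0,0.3],[0,0,0,0,0.3],[0,0,0,0,0.3]]' 60; python3 go.py
```

```text
time: 5.32
tool_pos: [0.4855, -0.2425, 0.0176]
tcp_rot: [3.118, 0.371, 0.003]
wrist_force: [-0.4, -0.8, 5.9]
width: 0.618
grip_force: 64.2
t 5.33 tcp [ 0.4855 -0.2425  0.0176] psi -1.3339 tilt [ 0.0022 -0.0015] w 0.618 grip 64.2 F [-0.3712 -0.7767  5.873 ] q6 0.82
```

```bash
python3 -m creep '[[0,0,-0.3,0,0.3],[0,0,-0.5,0,0.3],[0,0,-0.5,0,0.3],[0,0,-0.5,0,0.3],[0,0,-0.2,0,0.3],[0,0,0,0,0.3]]' 60; python3 go.py 0.5586 0.0094 0.085 -1.779
```

```text
time: 6.08
tool_pos: [0.4841, -0.2416, 0.1163]
tcp_rot: [-3.12, -0.371, -0.0]
wrist_force: [-0.4, -0.4, -7.3]
width: 0.619
grip_force: 65.8
t 6.08 tcp [ 0.4841 -0.2416  0.1163] psi -1.334 tilt [0.0001 0.    ] w 0.619 grip 65.8 F [-0.4304 -0.3931 -7.3098] q6 0.82
spin units 4.45 | then shift units tx ty tz [ 0.42  -5.219  0.626]
shift units before spin [ 2.626 -4.53 ]
```

```bash
python3 -m creep '[[0,0,0,0.89,0.3],[0,0,0,0.89,0.3],[0,0,0,0.89,0.3],[0,0,0,0.89,0.3],[0,0,0,0.89,0.3],[0.042,-0.522,0,0,0.3],[0.042,-0.522,0,0,0.3],[0.042,-0.522,0,0,0.3],[0.042,-0.522,0,0,0.3],[0.042,-0.522,0,0,0.3],[0.042,-0.522,0,0,0.3],[0.042,-0.522,0,0,0.3],[0.042,-0.522,0,0,0.3],[0.042,-0.522,0,0,0.3],[0.042,-0.522,0,0,0.3],[0,0,0.3,0,0.3],[0,0,0,0,0.3],[0,0,0,0,0.3]]' 60; python3 go.py 0.5586 0.0094 0.085 -1.779
python3 - <<'E'
from fit import *
np.set_printoptions(precision=4,suppress=True)
S=bot.read_camera('side');save('s2.png',S,(250,150,370,240),6)
s=bot.read_state();t=s['tool_pos']
for d in bot.regions_of('die',S): print(d['score'],d['bbox'])
q=proj(S,[t[0],t[1],t[2]+.019]);print(q)
m,sc=mask('die',S,q[0]+[0,5])
if m is not None:
    z=t[2]-.016
    print(fit(lambda v:[box(v[0],v[1],-.208,z+.016,z+.046,.054,.054),box(v[0],v[1],-.208,z,z+.046,.028,.028)],[t[0],t[1]],[.005,.005],[(S,m)]))
E
```

```text
time: 8.32
tool_pos: [0.5577, 0.0086, 0.1001]
tcp_rot: [3.124, -0.327, -0.004]
wrist_force: [0.8, -0.2, -5.9]
width: 0.619
grip_force: 65.7
t 8.32 tcp [0.5577 0.0086 0.1001] psi -1.7797 tilt [-0.0024 -0.0002] w 0.619 grip 65.7 F [ 0.7986 -0.1526 -5.862 ] q6 1.75
spin units -0.007 | then shift units tx ty tz [ 0.015 -0.019  0.303]
shift units before spin [ 0.015 -0.019]
0.59 [289.0, 192.7, 314.1, 214.2]
[[299.4261 199.35  ]]
(array([0.5547, 0.0129]), np.float64(0.9861571979219038))
```

View pics/s2.png

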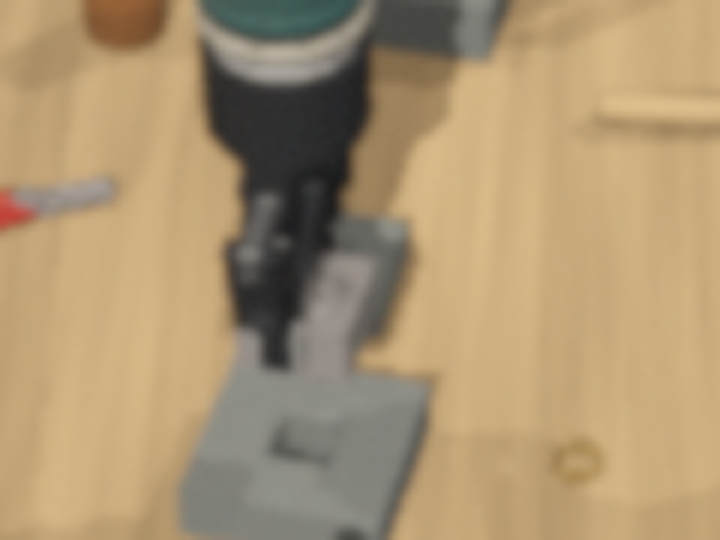

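The die hangs level in the gripper above the socket, partly hidden by the near finger (crop 275,300). I'll overlay the predicted outline on the picture to measure how far it is off in the grasp.

Run:
```python
from fit import *
S=bot.read_camera('side');s=bot.read_state();t=s['tool_pos'];print(t)
im=cv2.resize(S['pixels'][185:230,275:330],None,fx=10,fy=10,interpolation=cv2.INTER_CUBIC)[:,:,::-1].copy()
z=t[2]-.017
for (P,c) in [(box(t[0],t[1],-.2085,z+.016,z+.046,.054,.054),(0,255,0)),(box(.5586,.0094,-.208,0,.03,.1,.1),(255,0,0)),(box(.5586,.0094,-.208,.03,.03,.03,.03),(0,0,255))]:
    q=proj(S,P)
    h=np.round((q+.5-[275,185])*10).astype(int)
    for i in range(8):
        for j in (1,2,4):
            if i^j>i: cv2.line(im,tuple(map(int,h[i])),tuple(map(int,h[i^j])),c,1)
cv2.imwrite('pics/s3.png',im)
```

```text
[0.55901232 0.00870422 0.10168191]
```

View pics/s3.png

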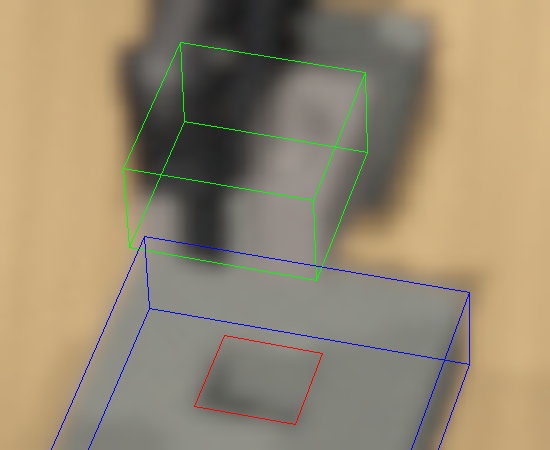

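The outline agrees to within about 1 px: die and holder are both shifted right by about 0.7 px, so their relative offset is small. I'll descend in steps, watching the force.

```bash
python3 -m creep '[[0,-0.015,0.3,0,0.3],[0,0,0.3,0,0.3],[0,0,0.2,0,0.3],[0,0,0.2,0,0.3],[0,0,0,0,0.3],[0,0,0,0,0.3],[0,0,0,0,0.3]]' 60; python3 go.py 0.5586 0.0094 0.031 -1.779;  python3 -m creep '[[0,0,0.04,0,0.3],[0,0,0.04,0,0.3],[0,0,0.04,0,0.3],[0,0,0.04,0,0.3],[0,0,0,0,0.3]]' ; python3 go.py 0.5586 0.0094 0.031 -1.779
```

```text
time: 9.4
tool_pos: [0.5597, 0.01, 0.052]
tcp_rot: [-3.124, 0.326, -0.002]
wrist_force: [-0.6, 0.1, -6.1]
width: 0.62
grip_force: 65.7
t 9.4 tcp [0.5597 0.01   0.052 ] psi -1.779 tilt [ 0.0015 -0.    ] w 0.62 grip 65.7 F [-0.5955  0.1176 -6.1039] q6 1.75
spin units -0.0 | then shift units tx ty tz [-0.019  0.016  0.42 ]
shift units before spin [-0.019  0.016]
time: 10.02
tool_pos: [0.5595, 0.0096, 0.045]
tcp_rot: [3.124, -0.326, 0.001]
wrist_force: [-4.2, -2.2, 6.6]
width: 0.622
grip_force: 67.5
t 10.03 tcp [0.5595 0.0096 0.045 ] psi -1.7788 tilt [ 0.0007 -0.0006] w 0.622 grip 67.5 F [-4.207  -2.1871  6.5547] q6 1.75
spin units 0.002 | then shift units tx ty tz [-0.018  0.007  0.28 ]
shift units before spin [-0.018  0.007]
```

```bash
python3 -m creep '[[-0.018,0.012,0,0,0.3],[0,0,0.03,0,0.3],[0,0,0.03,0,0.3],[0,0,0,0,0.3]]' ; python3 go.py
```

```text
time: 10.52
tool_pos: [0.5597, 0.0095, 0.0447]
tcp_rot: [-3.124, 0.326, -0.004]
wrist_force: [-8.6, -0.6, 23.5]
width: 0.62
grip_force: 69.6
t 10.53 tcp [0.5597 0.0095 0.0447] psi -1.7789 tilt [ 0.0025 -0.0001] w 0.62 grip 69.6 F [-8.583  -0.5853 23.5094] q6 1.75
```

```bash
python3 -m creep '[[0,0,-0.03,0,0.3],[-0.03,0,0,0,0.3],[0,0,0.03,0,0.3],[0,0,0,0,0.3]]' ; python3 go.py; python3 -m creep '[[-0.02,0,0,0,0.3],[0,0,0.02,0,0.3],[0,0,0,0,0.3]]' ; python3 go.py
```

```text
time: 11.02
tool_pos: [0.5596, 0.0095, 0.0448]
tcp_rot: [-3.125, 0.326, -0.009]
wrist_force: [-5.7, -1.8, 19.5]
width: 0.625
grip_force: 69.2
t 11.03 tcp [0.5596 0.0095 0.0448] psi -1.7788 tilt [ 0.0055 -0.0005] w 0.625 grip 69.2 F [-5.6516 -1.77   19.4769] q6 1.75
time: 11.4
tool_pos: [0.5595, 0.0095, 0.0448]
tcp_rot: [3.124, -0.326, 0.012]
wrist_force: [-5.6, -3.2, 24.6]
width: 0.616
grip_force: 69.6
t 11.4 tcp [0.5595 0.0095 0.0448] psi -1.7787 tilt [ 0.0073 -0.0009] w 0.616 grip 69.6 F [-5.6101 -3.188  24.5573] q6 1.75
```

```bash
python3 -m creep '[[0,0,-0.1,0,0.3],[0,0,-0.1,0,0.3],[0,0,0,0,0.3],[0,0,0,0,0.3],[0,0,0,0,0.3]]' ; python3 go.py 0.5586 0.0094 0.031 -1.779; python3 -m creep '[[0,0,0,0,0.3],[0,0,0,0,0.3]]' ; python3 go.py; python3 -c "
from workcell import bot
print(bot.read_state()['torque'])"
```

```text
time: 12.02
tool_pos: [0.5546, 0.0102, 0.0484]
tcp_rot: [3.125, -0.326, -0.003]
wrist_force: [-0.1, 0.1, -7.4]
width: 0.619
grip_force: 65.8
t 12.03 tcp [0.5546 0.0102 0.0484] psi -1.779 tilt [-0.0019  0.0002] w 0.619 grip 65.8 F [-0.0531  0.1491 -7.4313] q6 1.75
spin units 0.0 | then shift units tx ty tz [ 0.082 -0.     0.347]
shift units before spin [ 0.082 -0.   ]
time: 12.28
tool_pos: [0.5554, 0.0101, 0.0492]
tcp_rot: [-3.125, 0.326, 0.0]
wrist_force: [-0.1, 0.9, -5.3]
width: 0.622
grip_force: 65.8
t 12.28 tcp [0.5554 0.0101 0.0492] psi -1.779 tilt [-0.0002  0.    ] w 0.622 grip 65.8 F [-0.1176  0.9339 -5.2657] q6 1.75
[-0.02036778 -0.03420007 -0.05808453]
```

```bash
python3 -m creep '[[0.04,0,0.04,0,0.3],[0,0,0.04,0,0.3],[0,0,0.04,0,0.3],[0,0,0,0,0.3]]' ; python3 go.py;python3 -c "
from workcell import bot
print(bot.read_state()['torque'])"; python3 -m creep '[[0,0,0.04,0,0.3],[0,0,0,0,0.3]]' ; python3 go.py;python3 -c "
from workcell import bot
print(bot.read_state()['torque'])"
```

```text
time: 12.78
tool_pos: [0.5582, 0.0096, 0.0469]
tcp_rot: [3.125, -0.326, 0.001]
wrist_force: [-7.8, -0.4, 16.9]
width: 0.621
grip_force: 68.8
t 12.78 tcp [0.5582 0.0096 0.0469] psi -1.7788 tilt [ 0.0004 -0.0001] w 0.621 grip 68.8 F [-7.7822 -0.418  16.8742] q6 1.75
[0.06280163 1.8831342  0.01907885]
time: 13.02
tool_pos: [0.5598, 0.0093, 0.046]
tcp_rot: [3.124, -0.326, 0.006]
wrist_force: [-7.7, -0.9, 19.3]
width: 0.621
grip_force: 69.6
t 13.03 tcp [0.5598 0.0093 0.046 ] psi -1.7787 tilt [ 0.0035 -0.0006] w 0.621 grip 69.6 F [-7.6548 -0.8761 19.2637] q6 1.75
[-0.08558859  1.82773906 -0.039453  ]
```

```bash
python3 -m creep '[[0,0,-0.1,0,0.3],[0,0,-0.08,0,0.3],[0.1,0,0,0,0.3],[0,0,0,0,0.3],[0,0,0,0,0.3],[0,0,0,0,0.3]]' ; python3 go.py;  python3 -m creep '[[0,0,0.06,0,0.3],[0,0,0.04,0,0.3],[0,0,0,0,0.3]]' ; python3 go.py; python3 -m creep '[[0,0,0.04,0,0.3],[0,0,0.04,0,0.3],[0,0,0,0,0.3]]' ; python3 go.py;python3 -c "
from workcell import bot
print(bot.read_state()['torque'])"
```

```text
time: 13.78
tool_pos: [0.562, 0.0087, 0.0499]
tcp_rot: [3.125, -0.327, -0.001]
wrist_force: [0.4, 0.3, -6.2]
width: 0.625
grip_force: 66.5
t 13.78 tcp [0.562  0.0087 0.0499] psi -1.779 tilt [-0.0008  0.0001] w 0.625 grip 66.5 F [ 0.3719  0.3227 -6.1613] q6 1.75
time: 14.15
tool_pos: [0.5622, 0.0087, 0.0452]
tcp_rot: [3.125, -0.326, -0.001]
wrist_force: [-0.2, -0.3, -6.5]
width: 0.619
grip_force: 66.6
t 14.15 tcp [0.5622 0.0087 0.0452] psi -1.779 tilt [-0.0003  0.    ] w 0.619 grip 66.6 F [-0.1629 -0.327  -6.4853] q6 1.75
time: 14.52
tool_pos: [0.5626, 0.0086, 0.0442]
tcp_rot: [3.125, -0.326, -0.0]
wrist_force: [-8.6, -0.1, 14.6]
width: 0.621
grip_force: 69.0
t 14.53 tcp [0.5626 0.0086 0.0442] psi -1.7787 tilt [-0.0002 -0.    ] w 0.621 grip 69.0 F [-8.5902 -0.094  14.5577] q6 1.75
[0.18159719 1.48647182 0.11033002]
```

Contact gets deeper as x increases, so the socket lies further along +x.

```bash
python3 -m creep '[[0,0,-0.08,0,0.3],[0.04,0,0,0,0.3],[0,0,0.06,0,0.3],[0,0,0.04,0,0.3],[0,0,0,0,0.3]]' ; python3 go.py; python3 -m creep '[[0,0,0.04,0,0.3],[0,0,0.04,0,0.3],[0,0,0,0,0.3]]' ; python3 go.py;python3 -c "
from workcell import bot
print(bot.read_state()['torque'])"
```

```text
time: 15.15
tool_pos: [0.565, 0.0082, 0.0441]
tcp_rot: [-3.125, 0.326, 0.0]
wrist_force: [-11.8, -0.2, 23.1]
width: 0.622
grip_force: 70.0
t 15.15 tcp [0.565  0.0082 0.0441] psi -1.779 tilt [-0.  0.] w 0.622 grip 70.0 F [-11.8498  -0.1799  23.0647] q6 1.75
time: 15.52
tool_pos: [0.564, 0.0071, 0.0362]
tcp_rot: [3.123, -0.325, -0.0]
wrist_force: [-0.7, -5.6, -3.5]
width: 0.617
grip_force: 66.7
t 15.53 tcp [0.564  0.0071 0.0362] psi -1.7781 tilt [-0.0004 -0.002 ] w 0.617 grip 66.7 F [-0.6993 -5.6238 -3.4643] q6 1.75
[-0.94050247  0.22590879  0.05736214]
```

```bash
python3 -m creep '[[0,0.015,0.03,0,0.3],[0,0,0.04,0,0.3],[0,0,0.03,0,0.3],[0,0,0,0,0.3]]' ; python3 go.py
```

```text
time: 16.02
tool_pos: [0.5639, 0.0071, 0.0323]
tcp_rot: [3.124, -0.326, -0.002]
wrist_force: [-7.0, -5.5, 7.2]
width: 0.62
grip_force: 67.9
t 16.02 tcp [0.5639 0.0071 0.0323] psi -1.7787 tilt [-0.0012 -0.0007] w 0.62 grip 67.9 F [-6.9875 -5.5384  7.1613] q6 1.75
```

```bash
python3 -m creep '[[0,0.01,0.05,0,0.3],[0,0,0.03,0,0.3],[0,0,0,0,0.3]]' ; python3 go.py; python3 -m creep '[[0,0,-0.04,0,0.3],[0,0,0,0,1],[0,0,0,0,1],[0,0,0,0,1],[0,0,-0.6,0,1],[0,0,-0.9,0,1],[0,0,-0.9,0,1],[0,0,-0.6,0,1],[-1,0,0,0,1],[-1,0,0,0,1],[-1,0,0,0,1],[0,0,0,0,1]]'
python3 - <<'E'
from fit import *
np.set_printoptions(precision=4,suppress=True)
T=bot.read_camera('top');S=bot.read_camera('side')
im=cv2.resize(S['pixels'][190:260,265:345],None,fx=8,fy=8,interpolation=cv2.INTER_CUBIC)[:,:,::-1]
cv2.imwrite('pics/s4.png',im)
for n in ['die','punch_a','rack']:
    for p in (T,S):
        print(n,[(round(d['score'],2),np.round(d['bbox'])) for d in bot.regions_of(n,p)])
ms,s2=mask('die',S,(300,213));mt,s1=mask('die',T,(307,187));print(s1,s2)
pm=[(p,m) for p,m in((T,mt),(S,ms)) if m is not None]
for q in [pm]+[[a] for a in pm]: print('die',fit(lambda v:[box(v[0],v[1],-.208,.03,.06,.054,.054)],[.561,.008],[.01,.01],q))
ms,s2=mask('holder',S,(301,232));mt,s1=mask('holder',T,(290,175));print(s1,s2)
E
```

```text
time: 16.4
tool_pos: [0.5639, 0.007, 0.0321]
tcp_rot: [3.124, -0.326, -0.003]
wrist_force: [-18.2, -2.9, 31.8]
width: 0.614
grip_force: 71.0
t 16.4 tcp [0.5639 0.007  0.0321] psi -1.7787 tilt [-0.0017 -0.    ] w 0.614 grip 71.0 F [-18.2299  -2.8534  31.8345] q6 1.75
time: 17.9
tool_pos: [0.4139, 0.0387, 0.1782]
tcp_rot: [-3.125, 0.325, 0.003]
wrist_force: [0.2, 0.0, 0.1]
width: 0.999
grip_force: 0.0
die [(0.86, array([297., 176., 314., 197.])), (0.65, array([292., 168., 326., 203.]))]
die [(0.63, array([290., 212., 311., 234.]))]
punch_a [(0.52, array([241., 188., 254., 198.])), (0.5, array([210., 182., 228., 197.]))]
punch_a [(0.83, array([293., 248., 311., 278.])), (0.81, array([286., 269., 300., 303.]))]
rack [(0.73, array([413., 137., 430., 150.]))]
rack [(0.88, array([272., 260., 319., 321.]))]
0.86 0.63
die (array([0.5592, 0.0102]), np.float64(0.1712595114766392))
die (array([0.5597, 0.0105]), np.float64(0.08442132950741271))
die (array([0.5589, 0.0084]), np.float64(0.06105127497008193))
0.69 0.72
```

View pics/s4.png

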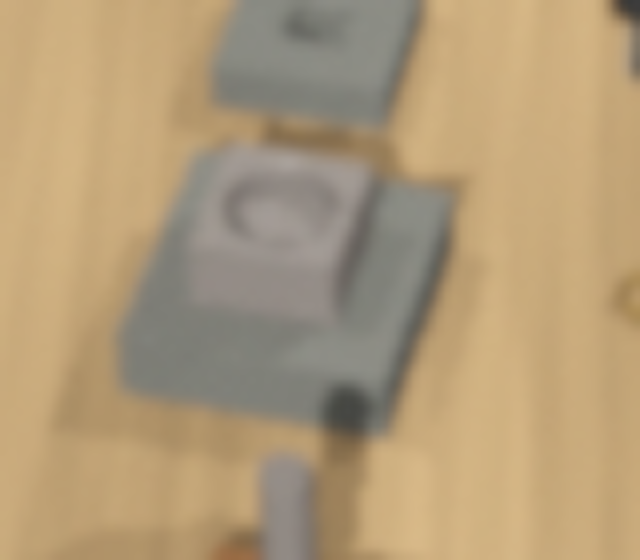

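The die sits flat and home, with its body resting on the holder top (crop 280,230), and it is let go. Now the left punch.

```bash
python3 -m creep '[[0,0,0,-1,1],[0,0,0,-1,1],[0,0,0,-1,1],[0,0,0,-1,1],[0,0,0,-1,1],[0,0,0,-1,1],[0,0,0,-1,1],[0,0,0,-1,1],[0,0,0,-1,1],[0,0,0,-1,1],[0,0,0,-1,1],[0,0,0,-1,1],[0,0,0,-1,1],[0,0,0,-1,1],[0,0,0,-0.9,1],[0,0,0,-0.8,1],[0,0,0,0,1]]'; python3 go.py 0.5612 0.2703 0.16 -0.206
python3 - <<'E'
from fit import *
np.set_printoptions(precision=4,suppress=True)
T=bot.read_camera('top');S=bot.read_camera('side')
mods=lambda x,y,z:[cyl(x,y,.017,z-.094,z-.074),np.r_[cyl(x,y,.017,z-.074,z-.074),cyl(x,y,.009,z-.066,z-.066)],cyl(x,y,.009,z-.07,z)]
for ut,us in [((219,189),(293,286)),((247,193),(302,262))]:
    mt,s1=mask('punch_a',T,ut);ms,s2=mask('punch_a',S,us);print(s1,s2)
    g=onz(T,ut,.08)
    for pm in ([(T,mt)],[(S,ms)],[(T,mt),(S,ms)]):
        if any(m is None for _,m in pm): continue
        if len(pm)==1: print(fit(lambda v:mods(v[0],v[1],.118),[g[0],g[1]],[.01,.01],pm))
        else: print(fit(lambda v:mods(*v),[g[0],g[1],.118],[.01,.01,.01],pm))
E
```

```text
time: 20.62
tool_pos: [0.4173, 0.038, 0.1793]
tcp_rot: [-2.442, -1.976, 0.0]
wrist_force: [0.5, -0.1, -0.2]
width: 1.001
grip_force: 0.0
t 20.62 tcp [0.4173 0.038  0.1793] psi -0.2099 tilt [-0.0001  0.    ] w 1.001 grip 0.0 F [ 0.451  -0.0867 -0.2425] q6 0.24
spin units -0.039 | then shift units tx ty tz [5.136 1.866 0.385]
shift units before spin [5.144 1.846]
0 0.73
(array([0.5606, 0.2741]), np.float64(0.08409731785690866))
0.59 0.73
(array([0.5436, 0.188 ]), np.float64(0.21975723622782445))
(array([0.5438, 0.191 ]), np.float64(0.08389108293494076))
(array([0.544 , 0.1885, 0.1147]), np.float64(0.29853107791997835))
```

```bash
python3 -m creep '[[0.517,0.186,0,0,1],[0.517,0.186,0,0,1],[0.517,0.186,0,0,1],[0.517,0.186,0,0,1],[0.517,0.186,0,0,1],[0.517,0.186,0,0,1],[0.517,0.186,0,0,1],[0.517,0.186,0,0,1],[0.517,0.186,0,0,1],[0.517,0.186,0,0,1],[0,0,0,0,1],[0,0,0,0,1],[0,0,0,0,1]]'; python3 go.py 0.561 0.272 0.074 -0.206
python3 - <<'E'
from h import *
p=bot.read_camera('side');t=bot.read_state()['tool_pos']
save('s5.png',p,(250,200,350,320),5);print(proj(p,[[.561,.272,.118],[t[0],t[1],t[2]]]))
E
```

```text
time: 22.55
tool_pos: [0.5613, 0.2707, 0.1791]
tcp_rot: [-2.442, -1.977, 0.001]
wrist_force: [-0.3, -0.4, -0.3]
width: 1.004
grip_force: 0.0
t 22.55 tcp [0.5613 0.2707 0.1791] psi -0.2096 tilt [-0.0007 -0.0005] w 1.004 grip 0.0 F [-0.289  -0.3563 -0.2769] q6 0.62
spin units -0.036 | then shift units tx ty tz [ 0.024 -0.011  2.103]
shift units before spin [ 0.023 -0.012]
[[290.36668712 273.68652396]
 [288.9970101  256.38380123]]
```

View pics/s5.png

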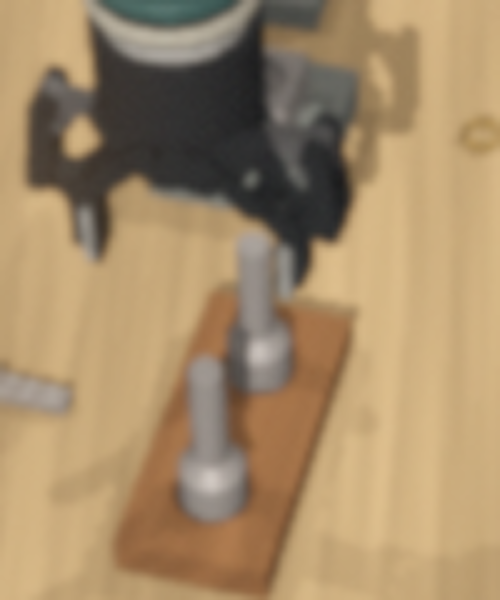

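The fingers straddle the left punch symmetrically: tips at crop (90,255) and (295,290), punch top at (207,360). Descend and grip.

```bash
python3 -m creep '[[0.02,-0.01,0.5,0,1],[0,0,0.5,0,1],[0,0,0.5,0,1],[0,0,0.4,0,1],[0,0,0.2,0,1],[0,0,0,0,0.5],[0,0,0,0,0.3],[0,0,0,0,0],[0,0,0,0,0],[0,0,0,0,0],[0,0,0,0,0]]' 50; python3 go.py; python3 -m creep '[[0,0,-0.2,0,0],[0,0,-0.4,0,0],[0,0,-0.4,0,0],[0,0,0,0,0],[0,0,0,0,0],[0,0,0,0,0]]'; python3 go.py
```

```text
time: 23.98
tool_pos: [0.5616, 0.2731, 0.0753]
tcp_rot: [-2.441, -1.977, -0.001]
wrist_force: [-2.5, 0.9, 5.4]
width: 0.193
grip_force: 48.6
t 23.98 tcp [0.5616 0.2731 0.0753] psi -0.209 tilt [0.0003 0.0007] w 0.193 grip 48.6 F [-2.5062  0.9082  5.4373] q6 0.62
time: 24.72
tool_pos: [0.5608, 0.2723, 0.1233]
tcp_rot: [-2.441, -1.977, 0.003]
wrist_force: [-0.4, -0.5, -3.5]
width: 0.189
grip_force: 49.0
t 24.73 tcp [0.5608 0.2723 0.1233] psi -0.209 tilt [-0.0017 -0.0007] w 0.189 grip 49.0 F [-0.4027 -0.4805 -3.5189] q6 0.62
```

```bash
for i in 1 2 3 4 5; do python3 -m creep '[[0,0,0,0,0]]' | grep wrist; done; python3 go.py 0.5614 0.2727 0.0755 -0.209
```

```text
wrist_force: [0.4, 0.0, -4.1]
wrist_force: [0.3, -1.4, -4.0]
wrist_force: [0.3, -0.9, -4.6]
wrist_force: [-0.4, -0.1, -4.0]
wrist_force: [-0.5, 0.3, -4.0]
t 25.35 tcp [0.5616 0.2727 0.1243] psi -0.209 tilt [ 0. -0.] w 0.189 grip 49.0 F [-0.4768  0.2699 -4.0255] q6 0.62
spin units 0.0 | then shift units tx ty tz [-0.001 -0.005  0.976]
shift units before spin [-0.001 -0.005]
```

The left punch weighs about 0.42 kg, so it is the solid one. I'll stand it back.

```bash
python3 -m creep '[[0,0,0.4,0,0],[0,0,0.35,0,0],[0,0,0.15,0,0],[0,0,0.06,0,0],[0,0,0,0,0],[0,0,0,0,0]]'; python3 go.py
```

```text
time: 26.1
tool_pos: [0.5622, 0.2729, 0.0767]
tcp_rot: [2.441, 1.977, 0.002]
wrist_force: [0.2, 0.4, -4.5]
width: 0.19
grip_force: 49.0
t 26.1 tcp [0.5622 0.2729 0.0767] psi -0.2089 tilt [0.0014 0.0005] w 0.19 grip 49.0 F [ 0.2201  0.4275 -4.4864] q6 0.62
```

```bash
python3 -m creep '[[0,0,0.03,0,0],[0,0,0.02,0,0],[0,0,0,0,0]]'; python3 go.py
```

```text
time: 26.48
tool_pos: [0.5623, 0.2731, 0.0753]
tcp_rot: [2.441, 1.977, 0.003]
wrist_force: [-2.7, -1.1, 5.9]
width: 0.19
grip_force: 49.9
t 26.48 tcp [0.5623 0.2731 0.0753] psi -0.209 tilt [0.0015 0.0008] w 0.19 grip 49.9 F [-2.7276 -1.1449  5.887 ] q6 0.62
```

```bash
python3 -m creep '[[0,0,-0.02,0,0.5],[0,0,0,0,1],[0,0,0,0,1],[0,0,0,0,1],[0,0,-0.4,0,1],[0,0,-0.6,0,1],[0,0,-0.6,0,1],[0,0,-0.5,0,1],[-0.42,0,0,0,1],[-0.42,0,0,0,1],[-0.42,0,0,0,1],[-0.42,0,0,0,1],[0,0,0,0,1],[0,0,0,0,1]]'; python3 go.py 0.5438 0.1889 0.0745 -0.209
python3 - <<'E'
from h import *
p=bot.read_camera('side');save('s6.png',p,(250,200,350,320),5)
E
```

```text
time: 28.22
tool_pos: [0.5442, 0.1902, 0.1796]
tcp_rot: [-2.442, -1.976, -0.0]
wrist_force: [0.0, 0.2, -0.0]
width: 0.998
grip_force: 0.0
t 28.23 tcp [0.5442 0.1902 0.1796] psi -0.2099 tilt [-0.0001  0.0004] w 0.998 grip 0.0 F [ 0.0171  0.2217 -0.008 ] q6 0.5
spin units -0.009 | then shift units tx ty tz [-0.027 -0.003  2.103]
shift units before spin [-0.027 -0.003]
```

View pics/s6.png

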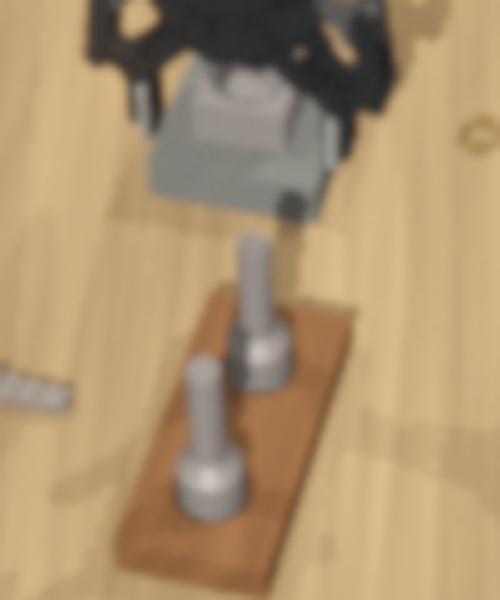

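The left punch stands upright in its pocket (crop 205,440), and the gripper is above the right one (255,310), with the same offset as before. Lift the right one.

```bash
python3 -m creep '[[-0.01,0,0.5,0,1],[0,0,0.5,0,1],[0,0,0.5,0,1],[0,0,0.4,0,1],[0,0,0.2,0,1],[0,0,0,0,0.5],[0,0,0,0,0.3],[0,0,0,0,0],[0,0,0,0,0],[0,0,0,0,0],[0,0,0,0,0]]' 50; python3 go.py; python3 -m creep '[[0,0,-0.2,0,0],[0,0,-0.4,0,0],[0,0,-0.3,0,0],[0,0,0,0,0],[0,0,0,0,0],[0,0,0,0,0],[0,0,0,0,0],[0,0,0,0,0]]'; python3 go.py; python3 -m creep '[[0,0,0,0,0]]' | grep wrist;python3 -m creep '[[0,0,0,0,0]]' | grep wrist; python3 go.py
```

```text
time: 29.65
tool_pos: [0.5447, 0.1902, 0.0757]
tcp_rot: [2.441, 1.977, 0.002]
wrist_force: [-0.8, -0.4, 6.1]
width: 0.189
grip_force: 48.6
t 29.65 tcp [0.5447 0.1902 0.0757] psi -0.209 tilt [0.0013 0.0004] w 0.189 grip 48.6 F [-0.7862 -0.4294  6.1383] q6 0.5
time: 30.65
tool_pos: [0.5438, 0.1899, 0.1193]
tcp_rot: [-2.441, -1.977, 0.001]
wrist_force: [0.2, -0.7, -1.0]
width: 0.19
grip_force: 48.6
t 30.65 tcp [0.5438 0.1899 0.1193] psi -0.209 tilt [-0.0009 -0.0003] w 0.19 grip 48.6 F [ 0.1525 -0.7279 -1.015 ] q6 0.5
wrist_force: [-0.4, -0.5, -0.9]
wrist_force: [0.2, -0.5, -1.4]
t 30.9 tcp [0.5441 0.19   0.1198] psi -0.209 tilt [-0. -0.] w 0.187 grip 48.6 F [ 0.1641 -0.5401 -1.4105] q6 0.5
```

The right punch is light (about 0.12 kg), so it goes back and I take the left one.

```bash
python3 -m creep '[[0,0,0.35,0,0],[0,0,0.3,0,0],[0,0,0.15,0,0],[0,0,0.05,0,0],[0,0,0.03,0,0],[0,0,0.02,0,0],[0,0,0,0,0],[0,0,0,0,0]]'; python3 go.py
```

```text
time: 31.9
tool_pos: [0.5443, 0.1902, 0.0757]
tcp_rot: [2.441, 1.977, 0.001]
wrist_force: [-2.8, 0.1, 5.7]
width: 0.189
grip_force: 49.3
t 31.9 tcp [0.5443 0.1902 0.0757] psi -0.209 tilt [0.0007 0.0003] w 0.189 grip 49.3 F [-2.7701  0.1028  5.7264] q6 0.5
```

```bash
python3 -m creep '[[0,0,-0.02,0,0.5],[0,0,0,0,1],[0,0,0,0,1],[0,0,0,0,1],[0,0,-0.4,0,1],[0,0,-0.6,0,1],[0,0,-0.6,0,1],[0,0,-0.5,0,1],[0.42,0,0,0,1],[0.42,0,0,0,1],[0.42,0,0,0,1],[0.42,0,0,0,1],[0,0,0,0,1],[0,0,0,0,1],[0,0,0,0,1]]'; python3 go.py 0.5618 0.2728 0.0745 -0.209
python3 -c "
from h import *
p=bot.read_camera('side')
print([(round(d['score'],2),np.round(d['bbox'])) for d in bot.look_for('punch_a',p)])"
```

```text
time: 33.78
tool_pos: [0.5613, 0.2716, 0.1806]
tcp_rot: [2.441, 1.977, -0.001]
wrist_force: [-0.6, -0.4, -0.0]
width: 1.001
grip_force: 0.0
t 33.77 tcp [0.5613 0.2716 0.1806] psi -0.2094 tilt [-0.0005 -0.0004] w 1.001 grip 0.0 F [-0.6269 -0.3955 -0.0499] q6 0.62
spin units -0.004 | then shift units tx ty tz [0.025 0.004 2.122]
shift units before spin [0.025 0.004]
[(0.61, array([296., 245., 309., 280.]))]
```

```bash
python3 -m creep '[[0.015,0,0.5,0,1],[0,0,0.5,0,1],[0,0,0.5,0,1],[0,0,0.4,0,1],[0,0,0.2,0,1],[0,0,0,0,0.5],[0,0,0,0,0.3],[0,0,0,0,0],[0,0,0,0,0],[0,0,0,0,0],[0,0,0,0,0]]' 60; python3 go.py; python3 -m creep '[[0,0,-0.2,0,0],[0,0,-0.5,0,0],[0,0,-0.5,0,0],[0,0,-0.5,0,0],[0,0,-0.5,0,0],[0,0,-0.5,0,0],[0,0,-0.3,0,0],[0,0,0,0,0],[0,0,0,0,0],[0,0,0,0,0]]'; python3 go.py 0.5605 0.0088 0.150 -0.209
```

```text
time: 35.25
tool_pos: [0.5621, 0.2733, 0.0769]
tcp_rot: [2.441, 1.977, 0.002]
wrist_force: [-1.3, 0.3, 5.4]
width: 0.186
grip_force: 58.4
t 35.25 tcp [0.5621 0.2733 0.0769] psi -0.209 tilt [0.0011 0.0007] w 0.186 grip 58.4 F [-1.2902  0.2796  5.3764] q6 0.62
time: 36.5
tool_pos: [0.5608, 0.2725, 0.224]
tcp_rot: [-2.44, -1.977, 0.004]
wrist_force: [-0.0, 0.2, -3.7]
width: 0.19
grip_force: 58.7
t 36.5 tcp [0.5608 0.2725 0.224 ] psi -0.209 tilt [-0.0027 -0.0012] w 0.19 grip 58.7 F [-0.0056  0.241  -3.7218] q6 0.62
spin units -0.0 | then shift units tx ty tz [-5.161  1.089  1.48 ]
shift units before spin [-5.161  1.089]
```

```bash
python3 -m creep '[[-0.2,0.05,0,0,0],[-0.38,0.08,0,0,0],[-0.38,0.08,0,0,0],[-0.38,0.08,0,0,0],[-0.38,0.08,0,0,0],[-0.38,0.08,0,0,0],[-0.38,0.08,0,0,0],[-0.38,0.08,0,0,0],[-0.38,0.08,0,0,0],[-0.38,0.08,0,0,0],[-0.38,0.08,0,0,0],[-0.38,0.08,0,0,0],[-0.38,0.08,0,0,0],[-0.25,0.05,0,0,0],[-0.15,0.03,0,0,0],[0,0,0,0,0],[0,0,0,0,0]]'; python3 go.py 0.5605 0.0088 0.150 -0.209
python3 - <<'E'
from fit import *
np.set_printoptions(precision=4,suppress=True)
S=bot.read_camera('side');save('s7.png',S,(240,150,350,320),3.5)
t=bot.read_state()['tool_pos'];z=t[2]-.069
q=proj(S,[[t[0],t[1],z+.018]])[0];print('head expected',q)
print([(round(d['score'],2),np.round(d['bbox'])) for d in bot.look_for('punch_a',S)])
ms,s=mask('die',S,(300,225));print(s)
if ms is not None: print('die',fit(lambda v:[box(v[0],v[1],-.208,.03,.06,.054,.054)],[.561,.008],[.01,.01],[(S,ms)]))
E
```

```text
time: 38.62
tool_pos: [0.5614, 0.0097, 0.2257]
tcp_rot: [-2.44, -1.978, -0.0]
wrist_force: [0.4, -1.2, -3.9]
width: 0.186
grip_force: 58.7
t 38.62 tcp [0.5614 0.0097 0.2257] psi -0.2087 tilt [-0.0001  0.0005] w 0.186 grip 58.7 F [ 0.4421 -1.1929 -3.877 ] q6 0.18
spin units 0.003 | then shift units tx ty tz [-0.021 -0.015  1.515]
shift units before spin [-0.021 -0.015]
head expected [297.5173 184.6515]
[(0.85, array([290., 154., 305., 192.])), (0.83, array([295., 244., 309., 276.]))]
0.74
die (array([0.5583, 0.0096]), np.float64(0.08247058823529411))
```

View pics/s7.png

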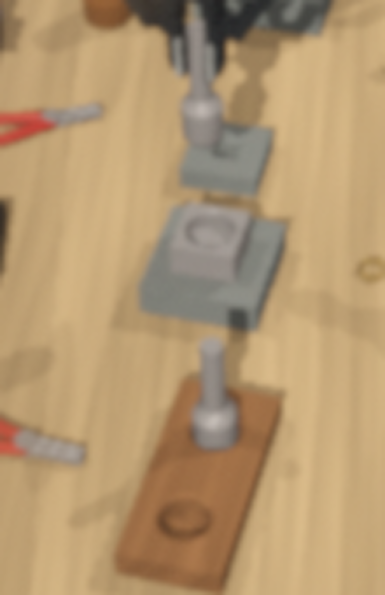

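The punch hangs upright (crop 200,90) above the die (210,240). The light one stands in the right pocket, and the left pocket is empty. Lower it to 2 cm above the cup.

```bash
python3 -m creep '[[0,-0.025,0.3,0,0],[0,0,0.4,0,0],[0,0,0.4,0,0],[0,0,0.3,0,0],[0,0,0.1,0,0],[0,0,0,0,0],[0,0,0,0,0],[0,0,0,0,0],[0,0,0,0,0]]'; python3 go.py 0.560 0.0095 0.150 -0.209
python3 - <<'E'
from fit import *
np.set_printoptions(precision=4,suppress=True)
S=bot.read_camera('side');save('s8.png',S,(270,150,340,240),6)
T=bot.read_camera('top')
t=bot.read_state()['tool_pos'];z=t[2]-.069
m,s=mask('punch_a',S,proj(S,[[t[0],t[1],z+.018]])[0]);print(s)
if m is not None:
  print('die',fit(lambda v:[cyl(v[0],t[1],.017,v[1],v[1]+.036),cyl(v[0],t[1],.009,v[1]+.036,v[1]+.110)],[t[0],z],[.01,.01],[(S,m)]))
print([(round(d['score'],2),np.round(d['bbox'])) for d in bot.look_for('die',S)])
E
```

```text
time: 39.9
tool_pos: [0.5606, 0.0095, 0.1514]
tcp_rot: [2.44, 1.977, 0.001]
wrist_force: [-0.1, 0.3, -3.9]
width: 0.181
grip_force: 58.7
t 39.9 tcp [0.5606 0.0095 0.1514] psi -0.209 tilt [ 0.0011 -0.    ] w 0.181 grip 58.7 F [-0.111   0.2935 -3.9332] q6 0.18
spin units -0.0 | then shift units tx ty tz [-0.002 -0.012  0.028]
shift units before spin [-0.002 -0.012]
0.51
die (array([0.5619, 0.0857]), np.float64(0.29098991823450027))
[(0.59, array([288., 210., 313., 230.]))]
```

View pics/s8.png

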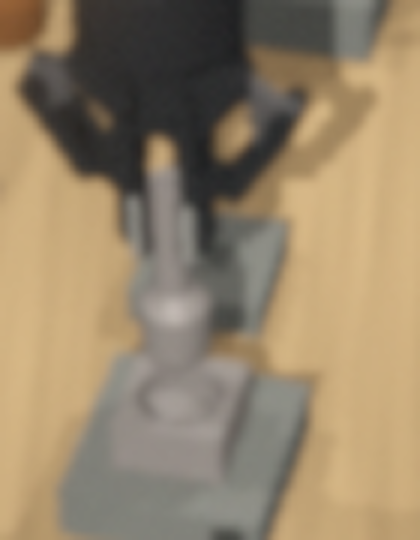

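The head (crop 178,330) hangs over the cup (180,400) with a clear gap, in line with it. Hand in.

```bash
python3 -c "
from workcell import bot
print(bot.finish_job())"
```

```text
the job is handed in; nothing more can be done
None
```

I handed the job in at about 40 s of the 67 s; no verdict came back. The doming block is home in the middle-sized holder, the light punch (about 0.12 kg) is back in the right pocket, and the solid one (about 0.42 kg, from the left) is held upright about 2 cm over the cup.

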